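Load the run-in tester and latch its sliding hatch

TASK

Stand the bronze bearing block upright on the floor of the tester's open chamber, then push the sliding hatch shut along its track until it is home against the strike and the yellow latch hook has ridden over the brass keeper and dropped behind it. Push slowly and gently, feeling for the stop rather than ramming it, and leave the other parts on the bench where they are.

Things in the scene. Friction and masses are not known exactly. Their poses are not given: they have to be found in the camera images.
- tester: Run-in tester, fixed on the bench: aluminium base 180 x 435, open-topped green chamber, dark track cheeks up to z = 80. Origin on the bench under the chamber's centre; x away from the robot at yaw 0, y along the track towards the parked open hatch, z up. Chamber 124 x 124 inside, floor at z = 8, wall tops at z = 60. Nothing on the strike end (-y) is higher than z = 120.
- chamber (a point): Centre of the chamber's floor, 8 above the bench; axes as the tester's.
- hatch (a joint): Opening in m along the tester's +y, 0.134 to 0.152 at the start; shuts towards -y. Grey hatch 148 x 168 x 10, top at z = 71, leading edge at y = joint - 94 mm. Slides at about 3 N when slow, more when quick. From 25 mm before the stop the hook's ramp raises this to 7 N or so, in the last 8 mm two sprung rubber noses do; at the stop it climbs 5 to 10 N per mm, and over 22 N bends the strike.
- grip_post (a point): Centre of the top of the red post on the hatch, the place to push: 34 (x) by 20 (y) by 35 tall, its top at z = 106, standing on the hatch's top face at z = 71. It moves with the hatch; axes as the tester's. It lies at x = 0, y = joint + 38 mm in the tester's frame.
- strike_zero (a point): Point on the tester at y = -94 mm, z = 67: where the steel strike's face would be at its lowest setting. The strike is clamped in slots and stands 0 to 18 mm out from here along +y, differently each time and not measured; so the hatch meets its hard stop at a joint value of 0 to 0.018. The hook drops in 2 mm before that, and the noses then rest the hatch back against the hook.
- keeper (a point): Brass ramped keeper, 12 high, on the hatch's steel tongue, at x = +62 mm, y = joint - 112 mm in the tester's frame (its steep back edge). The tongue is 20 wide, x = 52 to 72, and reaches 40 past the hatch's leading edge, along the +x wall and 10 over the opening.
- hook (a joint): Angle in rad of the sprung yellow latch hook on the strike: 0 when down, about 0.13 when the keeper has lifted it. It is 0 before the hatch arrives, rises in the last 25 mm of travel and falls back to 0 when latched.
- bearing: Bronze bearing block with a dark bore, lying on its foot: foot 36 (x) by 60 (y) by 14 high, above it a body 36 (x) by 40 (y) up to 40 high. Origin at the centre of its underside, z up. Grip it across the 36 mm sides (along its x). About 0.5 kg.
- damper: Bystander: black rubber damper, round, 36 diameter, 30 high; origin under its centre.
- cam: Bystander: white nylon cam, 43 x 34, 16 high; origin under its hub.
- roller_arm: Bystander: galvanised roller arm with a black roller, 26 x 110, 21 high; origin under its centre.
- driver: Bystander: screwdriver lying on the bench; origin under its middle.
- tin: Bystander: blue tin, 60 diameter, 60 high; origin under its centre.
- spare_hook: Bystander: flat steel latch hook, 80 long, 5 thick; origin under its middle.
Not all that is in view belongs to the job. Of the things that look like the bearing, the largest one is meant.

How it is judged (in metres and radians):
On the way, in this order (a step that is already met when the one before it is completed fails the run):
1. the bearing block stands on the chamber floor, released, with the hatch still open (x of bearing in the frame of tester between -0.06 and 0.06 m and y of bearing in the frame of tester between -0.06 and 0.06 m and z of bearing in the frame of tester below 0.012 m and angle between bearing's own z axis and vertical below 0.15 rad and linear speed of bearing below 0.02 m/s and value of joint hatch above 0.09 m and contact force between the fingers and bearing below 0.1 N), for 0.2 s.
2. the hatch is pushed under the hook, its keeper lifting it (value of joint hook above 0.06 rad).
3. the hook has dropped behind the keeper with the hatch shut (value of joint hatch below 0.0215 m and value of joint hook below 0.02 rad), for 0.2 s.
At the end, for the whole second after the job is handed in: The hatch is shut and held by the hook (joint hatch under 0.0215 with the hook down, under 0.02 rad; both can only be when it is latched), and the bearing block stands at rest on the chamber floor (origin within 60 mm of the chamber's centre in x and y, upright within 0.15 rad) (all of step 3 and value of joint hatch above -0.003 m and x of bearing in the frame of tester between -0.06 and 0.06 m and y of bearing in the frame of tester between -0.06 and 0.06 m and z of bearing in the frame of tester below 0.012 m and angle between bearing's own z axis and vertical below 0.15 rad and linear speed of bearing below 0.02 m/s); the robot touches nothing.
It fails at once if the hatch is pushed with more than 22 N (contact force between any of the arm, the fingers and hatch above 22 N).
It fails at once if a bystander is moved by more than 15 mm (distance of any of damper, cam, roller_arm, driver, tin, spare_hook from where it was at the start of the episode above 0.015 m).
It also fails if it takes over 72 s, if anything falls off the work surface, if the arm or the gripper's body presses on something with over 40 N, if the wrist force passes 120 N, or if a joint passes its speed limit or range.

ROBOT

A 6-joint arm with a two-finger parallel gripper is mounted at the origin on the work surface. World frame = base frame: x ahead of the robot, y to its left, z up, the work surface at z = 0. Lengths are in mm, angles in rad, forces in N, time in s.
With the tool pointing down it reaches from about 275 to 1000 mm from the base axis. Payload 8.4 kg.
Tool frame: the origin (TCP) lies at the very end of the fingers, on their centre line; the grasp point (between the pads) lies 19 mm behind it; z points along the fingers, y is the line along which they close (so a half turn about z gives the same grasp; the last joint's range is limited). The gripper opens to 85 mm and grips with 20 to 120 N. Pads are 22 mm wide; open, the fingers measure 114 mm over their backs; the gripper's body (76 mm by 85 mm) begins 54 mm behind the grasp point. The pads swing forward as they close: fully open they stand 13 mm farther back than shut.
Start: joints at [-0.002, 0.353, 1.633, -0, 1.155, -0.002], TCP at [625.002, -0, 231.281] pointing down, gripper open.
Joint ranges: [-2.63, 2.63], [-0.92, 2.1], [0.06, 2.66], [-1.3, 4.44], [0, 2.69], [-3.02, 3.02]. Speed limits (rad/s): [2.22, 2.22, 2.79, 3.14, 3.14, 3.14].

INTERFACE

Orientations are given as [roll, pitch, yaw] about the fixed x, y, z axes, in that order (R = Rz(yaw) Ry(pitch) Rx(roll)).
In Python, from rig import r gives the robot as it stands.
- The arm moves only by the tool play_rows, never from a script. Its argument "motion" is a list of rows, each an object with "offset": the shift along the world's x, y, z in m, a list of three; "spin": the turn about the world's z in degrees; "gripper": the closure, from 0 (fully open) to 1 (shut). A call has 1 to 5 rows; each row shifts and turns the commanded pose from where the row before left it; what a row does not reach is not made up. A row lasts 1/12 s, in which the tool goes at most 41.7 mm and 7.16 degrees, less where a joint would pass 70% of its speed; a pose out of reach is approached as far as the arm can. A call with a gripper value outside its range is refused whole. The fingers move at their own pace and stop on an object; the grip force is fixed at half the most. Time passes only in rows, so rows that do not move let the fingers close. It gives the time, the measured TCP pose, the force, the opening and the grip force at its end, in the units of the state.
- r.state(): the state, without advancing time (a new reading comes with each control period).
- r.camera(name): name is "scene" or "side" or "wrist"; returns a dict with "color" (420x560x3 uint8, blue, green, red), "vfov" (degrees; the focal length in pixels is half the picture's height over the tangent of half this angle, whatever the lens; pixels are square), "cx", "cy" (the principal point, pixels), "rvec" (rotation vector, rad) and "tvec" (3), from world to camera coordinates, as OpenCV has them; the wrist camera has in their place "tool_from_camera" (4x4, takes a point from camera to tool coordinates, whose origin is the TCP and whose axes are the flange's). Camera axes: x right, y down, z forward; pixel columns grow to the right and rows downward; lengths in mm; the calibration is good to about 2 mm. The wrist camera is an equidistant fisheye: a pixel r from the principal point sees the ray r / f radians off the axis. A picture is of the moment at which its call begins: read the wrist's pose just before it. There is no depth.
- r.sign_off(): hands the job in; it is judged then, once.
The state is a dict: "time": time; "joint_positions": joint angles; "qd": joint speeds; "joint_torque": joint torques, N m; "eef_pos": TCP position; "eef_rot": TCP orientation; "contact_force": force on the tool from outside, world axes, zero at the start; "moment": the same for the moment, N m; "grip_width": finger opening in mm; "grasp_force": force on a finger pad.
Only numpy, scipy, OpenCV 4.12 (cv2) and the standard library are available. Lean on these libraries where they do the work, as an engineer would, in place of code of your own. Each camera call takes 0.05 s, during which the arm holds its last target. There are 200 camera calls.

## Working session

There is one attempt and no reset: what is moved stays moved. The work goes in short steps, Python scripts to look and compute and a tool call to move; the robot and the scene stay as the last step left them, time stands still between calls to the robot, and variables do not carry over. Pictures are saved under pics/ and viewed, at most 10 in all, crops included, and the job is handed in when it is done.

Besides the shell and the picture viewer there is one more tool, called after "Call:" as name(argument=value, ...) on one line, values as JSON. play_rows: Moves the arm, as the interface text tells. Its arguments: {"type":"object","properties":{"motion":{"type":"array","items":{"type":"object","properties":{"offset":{"type":"array","items":{"type":"number"}},"spin":{"type":"number"},"gripper":{"type":"number"}}}}},"required":["motion"]}

```bash
mkdir -p pics
cat > h.py <<'E'
import numpy as np,cv2
from rig import r
def cam(n):
    c=r.camera(n); return c
def ray(c,u,v):
    H,W=c['color'].shape[:2]; f=H/2/np.tan(np.radians(c['vfov'])/2)
    R=cv2.Rodrigues(np.array(c['rvec'],float))[0]; t=np.array(c['tvec'],float).ravel()
    d=R.T@np.array([(u-c['cx'])/f,(v-c['cy'])/f,1]); return -R.T@t,d
def onz(c,u,v,z):
    o,d=ray(c,u,v); return o+d*(z-o[2])/d[2]
def proj(c,P):
    H,W=c['color'].shape[:2]; f=H/2/np.tan(np.radians(c['vfov'])/2)
    R=cv2.Rodrigues(np.array(c['rvec'],float))[0]; t=np.array(c['tvec'],float).ravel()
    q=np.atleast_2d(P)@R.T+t
    return np.c_[f*q[:,0]/q[:,2]+c['cx'],f*q[:,1]/q[:,2]+c['cy']]
E
python3 - <<'E'
from h import *
import pickle
for n in ['scene','side']:
    c=cam(n); pickle.dump(c,open(n+'.pkl','wb')); cv2.imwrite(f'pics/{n}.png',cv2.resize(c['color'],(800,600),interpolation=cv2.INTER_CUBIC))
    o,d=ray(c,280,210); print(n,c['vfov'],c['cx'],c['cy'],o,d)
print(r.state())
E
```

```text
scene 44.20671259959187 285.5724667538627 205.09981597283613 [1270.33564534 -603.75444387 1213.55583482] [-0.50121563  0.41028785 -0.76200572]
side 44.11975306164706 280.47142499882233 207.76160841137911 [ 174.32973674 -811.85616107 1014.44130764] [ 0.27887784  0.64775638 -0.708984  ]
{'time': 0.1, 'joint_positions': array([-2.40261822e-03,  3.53600434e-01,  1.63401005e+00, -6.69893510e-06,
        1.15521812e+00, -2.41490704e-03]), 'qd': array([-1.45169290e-03, -2.69087623e-04, -2.01326866e-03,  5.38899854e-05,
       -1.18091949e-03,  7.50209013e-04]), 'joint_torque': array([ 4.27485766e-04, -6.06356549e+01, -3.42817569e+01, -7.40920814e-05,
        3.91241178e-03, -4.99377973e-05]), 'eef_pos': array([ 6.24594622e+02, -2.76130605e-03,  2.30644578e+02]), 'eef_rot': array([-3.14035670e+00,  3.14069385e-06,  1.57081133e+00]), 'contact_force': array([-0.59908781,  0.14983106,  0.10575937]), 'moment': array([-0.02520001, -0.03612283,  0.02726728]), 'grasp_force': 0.0, 'grip_width': 85.58109692695021}
```

View pics/scene.png

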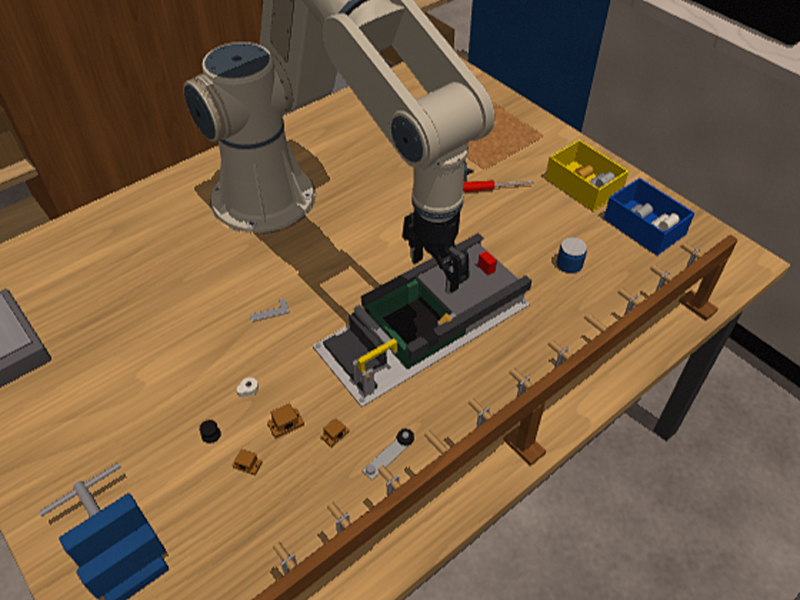

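View pics/side.png

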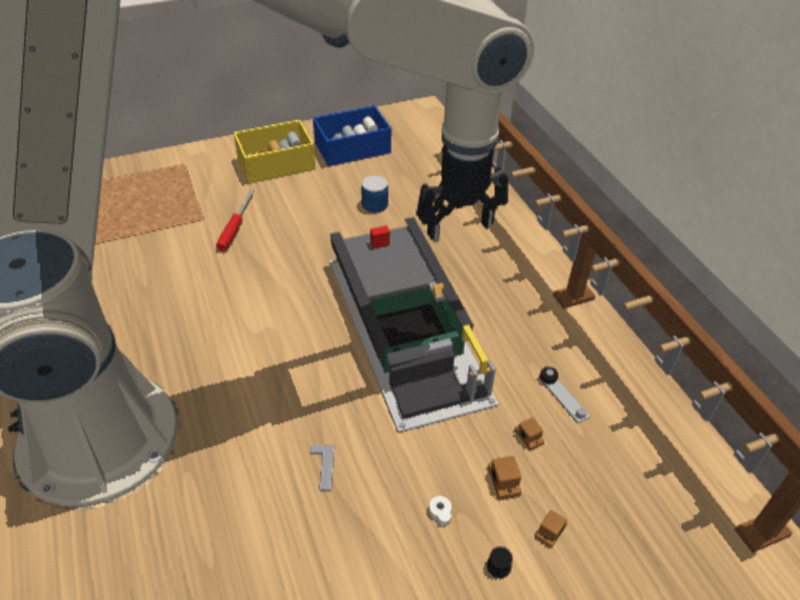

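The three bronze candidates are at (286,420), (335,431) and (247,461) in the scene view (shown at 1.43x), and at (506,476), (530,433) and (551,527) in the side view. The one at scene (286,420) / side (506,476) looks largest in both. The tester has its strike end at lower left in the scene view, with the red post at (487,263). I'll confirm the bearing in enlarged crops.

Run:
```python
from h import *
import pickle
S=pickle.load(open('scene.pkl','rb'));D=pickle.load(open('side.pkl','rb'))
def crop(c,x,y,w,h,k): return cv2.resize(c['color'][y:y+h,x:x+w],None,fx=k,fy=k,interpolation=cv2.INTER_CUBIC)
# block crops: 50x60 region at 8x
a=crop(S,160,270,100,66,4);b=crop(D,320,285,100,66,4)
# tester crops
e=crop(S,215,160,160,128,2.5);f=crop(D,225,150,160,160,2)
a=a[:,:400];b=b[:,:400]
im=np.zeros((264+320,800,3),np.uint8); im[:264,:400]=a; im[:264,400:]=b; im[264:,:400]=e; im[264:264+320,400:720]=f
cv2.imwrite('pics/crop.png',im)
for c,l in ((S,[(286,420),(335,431),(247,461)]),(D,[(506,476),(530,433),(551,527)])):
    for u,v in l: print(onz(c,u*.7,v*.7,20).round())
```

```text
[ 577. -310.   20.]
[ 654. -254.   20.]
[ 603. -411.   20.]
[ 574. -315.   20.]
[ 647. -259.   20.]
[ 595. -414.   20.]
```

View pics/crop.png

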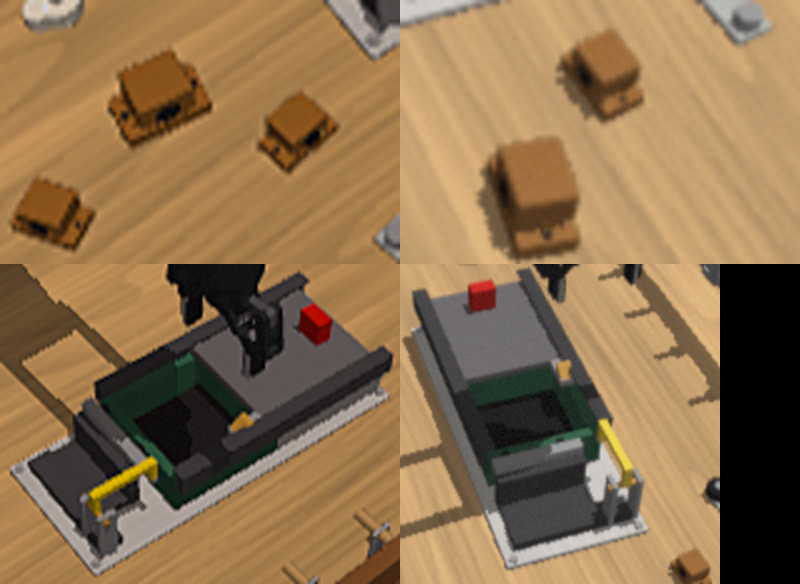

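The crop confirms it. In the scene quadrant the block at (160,95) is clearly larger than those at (297,130) and (50,213), so it's the bearing. Next I'll fit its pose by silhouette in both views, and the tester's pose from corner points.

```bash
cat > fit.py <<'E'
from h import *
import pickle
from scipy.optimize import differential_evolution,least_squares
S=pickle.load(open('scene.pkl','rb'));D=pickle.load(open('side.pkl','rb'))
def box(x,y,z0,z1): return np.array([[i,j,k] for i in(-x,x) for j in(-y,y) for k in(z0,z1)],float)
B=[box(18,30,0,14),box(18,20,14,40)]
def T(P,p): c,s=np.cos(p[2]),np.sin(p[2]); return np.c_[c*P[:,0]-s*P[:,1]+p[0],s*P[:,0]+c*P[:,1]+p[1],P[:,2]]
K=6
def sil(c,p,o,w):
    m=np.zeros((w*K,w*K),np.uint8)
    for b in B: cv2.fillConvexPoly(m,cv2.convexHull(((proj(c,T(b,p))-o)*K).round().astype(np.int32)),1)
    return m
v=[]
for c,(u0,v0) in ((S,(200,294)),(D,(354,333))):
    w=44;o=np.array([u0-w//2,v0-w//2]);im=c['color'][o[1]:o[1]+w,o[0]:o[0]+w]
    q=cv2.resize(im,(w*K,w*K),interpolation=cv2.INTER_CUBIC).astype(int)
    m=((q[...,0]<0.42*q[...,2])).astype(np.uint8)
    n,l,st,_=cv2.connectedComponentsWithStats(m); m=(l==1+np.argmax(st[1:,4])).astype(np.uint8)
    m=cv2.morphologyEx(m,cv2.MORPH_CLOSE,np.ones((25,25))); v.append((c,o,w,q.astype(np.uint8),m))
def cost(p): return sum((sil(c,p,o,w)!=m).sum()/m.sum() for c,o,w,q,m in v)
f=differential_evolution(cost,[(555,595),(-335,-290),(-np.pi/2,np.pi/2)],seed=1,popsize=15,maxiter=60)
print('bearing',f.x,np.degrees(f.x[2]),f.fun)
out=[]
for c,o,w,q,m in v:
    q=q.copy();s=sil(c,f.x,o,w)
    for mm,col in((m,(0,255,0)),(s,(255,0,255))): cv2.drawContours(q,cv2.findContours(mm,0,2)[0],-1,col,1)
    out.append(q)
# tester: post top, hatch lead-left corner, base corners
sc=lambda u,v_:(S,215+u/2.5,160+(v_-264)/2.5)
sd=lambda u,v_:(D,225+(u-400)/2,150+(v_-264)/2)
def P(p,k):
    x,y,a,j,bz,y0=p
    return T(np.array([{'post':[0,j+38,106],'lead':[-74,j-94,71],'bl':[-90,y0,bz],'bf':[90,y0,bz],'br':[90,y0+435,bz],'wc':[-62,62,60]}[k]],float),[x,y,a])
obs=[('post',sc(316,317)),('post',sd(482,286)),('lead',sc(196,348)),('bl',sc(12,468)),('bf',sc(95,573)),('br',sc(386,393)),('bl',sd(508,568)),('bf',sd(646,529))]
g=least_squares(lambda p:np.r_[np.concatenate([(proj(c,P(p,k))-[a,b]).ravel() for k,(c,a,b) in obs]),(p[3]-143)/20,(p[4]-8)/3],[600,50,0,143,8,-190],loss='soft_l1')
print('tester',g.x.round(2),np.degrees(g.x[2]));print(g.fun.round(1))
x=g.x
for k,z in ((0,0),):
    im=[]
    for c,(a,b,W) in((S,(215,150,150)),(D,(225,150,160))):
        q=cv2.resize(c['color'][b:b+150,a:a+W],None,fx=2.6,fy=2.6,interpolation=cv2.INTER_CUBIC)
        for L,z in((np.array([[-62,-62],[62,-62],[62,62],[-62,62]]),60),(np.array([[-90,x[5]],[90,x[5]],[90,x[5]+435],[-90,x[5]+435]]),x[4]),(np.array([[-74,x[3]-94],[74,x[3]-94],[74,x[3]+74],[-74,x[3]+74]]),71),(np.array([[-17,x[3]+28],[17,x[3]+28],[17,x[3]+48],[-17,x[3]+48]]),106)):
            pp=proj(c,T(np.c_[L,np.full(4,z)],x[:3])); cv2.polylines(q,[((pp-[a,b])*2.6).astype(np.int32)],True,(255,0,255),1)
        im.append(q[:390,:390])
can=np.zeros((390,780+0,3),np.uint8);can[:,:390]=im[0][:,:390];can[:,390:]=im[1]
top=np.hstack(out);top=cv2.resize(top,None,fx=.78,fy=.78);C=np.zeros((top.shape[0]+390,780,3),np.uint8);C[:top.shape[0],:top.shape[1]]=top;C[top.shape[0]:]=can
cv2.imwrite('pics/fit.png',C)
E
python3 fit.py
```

```text
bearing [ 5.74623733e+02 -3.11007353e+02 -1.99772475e-01] -11.44611965540363 0.2986458488249686
tester [ 5.5654e+02  2.6270e+01 -6.0000e-02  1.4300e+02  6.4500e+00 -2.0021e+02] -3.462734874518572
[ 0.  -1.2  0.1 -0.1 -2.8 -1.2 -1.5 -0.3 -0.1  0.5  1.7  0.7 -0.3 -0.6
  1.3 -0.3 -0.  -0.5]
```

View pics/fit.png

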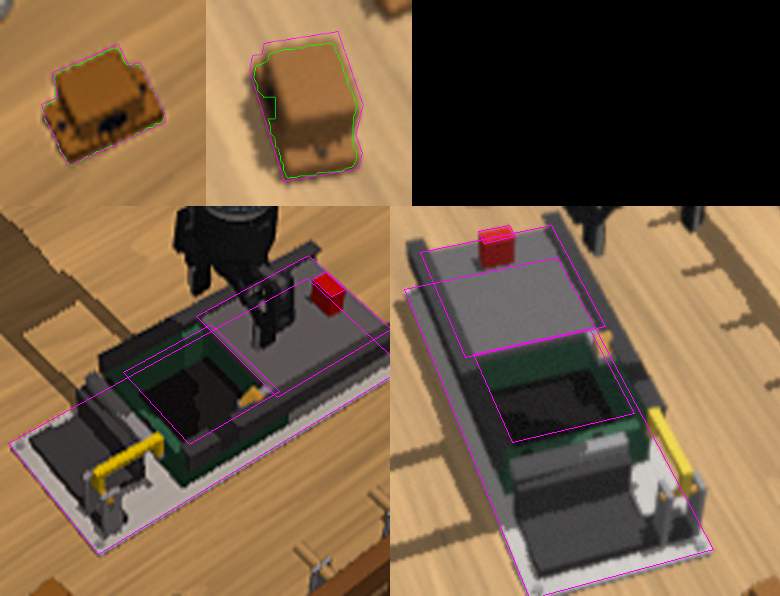

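The overlay matches the bearing in the scene quadrant, apart from an under-masked shaded side in the side view. The tester fit is within several mm: post and leading edge line up, and the chamber rim is near (125,373)–(275,330). Next I'll move above the bearing and check with the wrist camera.

Call:
play_rows(motion=[{"offset": [-0.006, -0.039, 0], "spin": -1.4, "gripper": 0}, {"offset": [-0.006, -0.039, 0], "spin": -1.4, "gripper": 0}, {"offset": [-0.006, -0.039, 0], "spin": -1.4, "gripper": 0}, {"offset": [-0.006, -0.039, 0], "spin": -1.4, "gripper": 0}, {"offset": [-0.006, -0.039, 0], "spin": -1.4, "gripper": 0}])

```text
time: 0.52
eef_pos: [594.3, -196.5, 231.0]
eef_rot: [-3.141, -0.0, 1.448]
contact_force: [0.5, 0.3, 0.5]
grip_width: 85.2
grasp_force: 0.0
```

Call:
play_rows(motion=[{"offset": [-0.006, -0.039, -0.01], "spin": -1.4, "gripper": 0}, {"offset": [-0.006, -0.039, -0.01], "spin": -1.4, "gripper": 0}, {"offset": [-0.006, -0.038, -0.02], "spin": -1.6, "gripper": 0}, {"offset": [0, 0, -0.02], "spin": 0, "gripper": 0}, {"offset": [0, 0, 0], "spin": 0, "gripper": 0}])

```text
time: 0.93
eef_pos: [574.2, -310.4, 167.7]
eef_rot: [-3.135, -0.002, 1.369]
contact_force: [-0.5, 1.4, -0.0]
grip_width: 85.4
grasp_force: 0.0
```

```bash
cat >> h.py <<'E'
from scipy.spatial.transform import Rotation as Ro
def wproj(c,s,P):
    H=c['color'].shape[0]; f=H/2/np.tan(np.radians(c['vfov'])/2)
    M=np.eye(4);M[:3,:3]=Ro.from_euler('xyz',s['eef_rot']).as_matrix();M[:3,3]=s['eef_pos']
    A=np.linalg.inv(M@np.array(c['tool_from_camera'])); q=np.atleast_2d(P)@A[:3,:3].T+A[:3,3]
    h=np.hypot(q[:,0],q[:,1]);k=f*np.arctan2(h,q[:,2])/np.maximum(h,1e-9)
    return np.c_[c['cx']+k*q[:,0],c['cy']+k*q[:,1]]
def T(P,p): c,s=np.cos(p[2]),np.sin(p[2]); P=np.atleast_2d(np.array(P,float)); return np.c_[c*P[:,0]-s*P[:,1]+p[0],s*P[:,0]+c*P[:,1]+p[1],P[:,2]]
def rect(x0,x1,y0,y1,z): return np.array([[x0,y0,z],[x1,y0,z],[x1,y1,z],[x0,y1,z]],float)
TE=[556.5,26.3,-0.0604]
E
python3 - <<'E'
from h import *
import pickle
s=r.state();c=cam('wrist');pickle.dump((s,c),open('w1.pkl','wb'))
print(s['eef_pos'],s['eef_rot'],s['contact_force'],s['time'])
q=c['color'].copy();q=cv2.resize(q,(800,600),interpolation=cv2.INTER_CUBIC)
for R in (rect(-18,18,-20,20,40),rect(-18,18,-30,30,14)):
    cv2.polylines(q,[(wproj(c,s,T(R,[574.6,-311,-.2]))/.7).astype(np.int32)],True,(255,0,255),1)
cv2.imwrite('pics/w1.png',q)
E
```

```text
[ 574.24893724 -310.40758079  167.67329827] [-3.13531778e+00 -1.88286342e-03  1.36850723e+00] [-0.5464806   1.42293205 -0.04845361] 0.9333
```

View pics/w1.png

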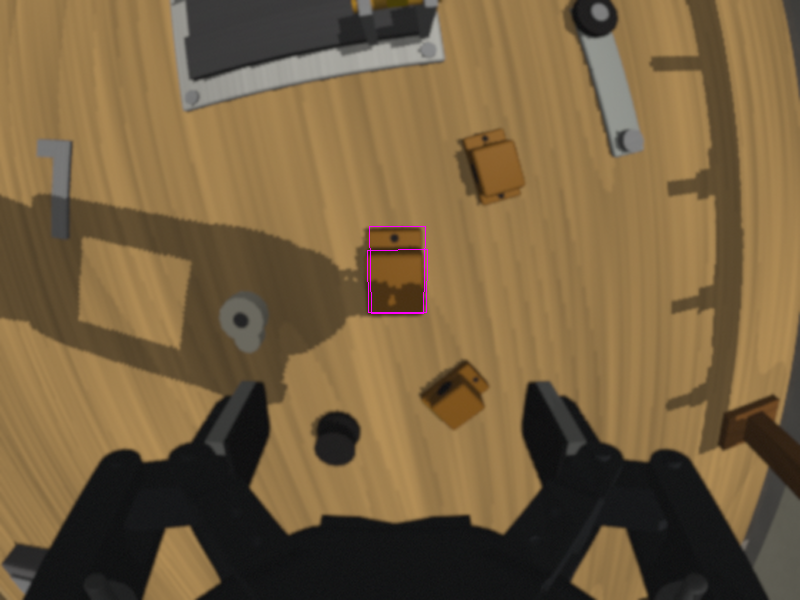

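The wrist view shows the fitted outline sitting exactly on the bearing, with its top face at (368–427, 250–313). Going down.

Call:
play_rows(motion=[{"offset": [0, 0, -0.03], "spin": 0, "gripper": 0}, {"offset": [0, 0, -0.035], "spin": 0, "gripper": 0}, {"offset": [0, 0, -0.03], "spin": 0, "gripper": 0}, {"offset": [0, 0, -0.02], "spin": 0, "gripper": 0}, {"offset": [0, 0, 0], "spin": 0, "gripper": 0}])

```text
time: 1.4
eef_pos: [575.5, -306.9, 53.8]
eef_rot: [-3.136, -0.002, 1.374]
contact_force: [-1.0, 0.4, -0.2]
grip_width: 85.8
grasp_force: 0.0
```

Call:
play_rows(motion=[{"offset": [0, 0, -0.02], "spin": 0, "gripper": 0}, {"offset": [0, 0, -0.012], "spin": 0, "gripper": 0}, {"offset": [0, 0, -0.006], "spin": 0, "gripper": 0}, {"offset": [0, 0, 0], "spin": 0, "gripper": 0}, {"offset": [0, 0, 0], "spin": 0, "gripper": 0}])

```text
time: 1.82
eef_pos: [577.8, -309.4, 20.0]
eef_rot: [3.141, 0.0, 1.372]
contact_force: [0.4, 1.0, 0.2]
grip_width: 85.0
grasp_force: 0.0
```

Call:
play_rows(motion=[{"offset": [-0.002, -0.001, -0.005], "spin": 0, "gripper": 0}, {"offset": [0, 0, 0], "spin": 0, "gripper": 0.4}, {"offset": [0, 0, 0], "spin": 0, "gripper": 0.8}, {"offset": [0, 0, 0], "spin": 0, "gripper": 0.8}, {"offset": [0, 0, 0], "spin": 0, "gripper": 0.8}])

```text
time: 2.23
eef_pos: [575.1, -310.6, 14.4]
eef_rot: [-3.141, 0.0, 1.372]
contact_force: [-1.0, 1.0, -0.2]
grip_width: 38.8
grasp_force: 0.4
```

Call:
play_rows(motion=[{"offset": [0, 0, 0], "spin": 0, "gripper": 0.8}, {"offset": [0, 0, 0], "spin": 0, "gripper": 0.8}, {"offset": [0, 0, 0], "spin": 0, "gripper": 0.8}, {"offset": [0, 0, 0], "spin": 0, "gripper": 0.8}, {"offset": [0, 0, 0], "spin": 0, "gripper": 0.8}])

```text
time: 2.65
eef_pos: [575.2, -310.6, 14.5]
eef_rot: [-3.142, 0.0, 1.372]
contact_force: [-3.1, 1.1, 5.2]
grip_width: 34.8
grasp_force: 62.4
```

Call:
play_rows(motion=[{"offset": [0, 0, 0.015], "spin": 0, "gripper": 0.8}, {"offset": [0, 0, 0.03], "spin": 0, "gripper": 0.8}, {"offset": [0, 0, 0.04], "spin": 0, "gripper": 0.8}, {"offset": [0, 0, 0.04], "spin": 0, "gripper": 0.8}, {"offset": [0, 0, 0.04], "spin": 0, "gripper": 0.8}])

```text
time: 3.07
eef_pos: [574.4, -310.0, 180.6]
eef_rot: [-3.14, -0.001, 1.372]
contact_force: [0.8, -0.8, -5.6]
grip_width: 34.5
grasp_force: 61.5
```

Call:
play_rows(motion=[{"offset": [0, 0.015, 0.02], "spin": 0, "gripper": 0.8}, {"offset": [-0.002, 0.03, 0.01], "spin": 1, "gripper": 0.8}, {"offset": [-0.002, 0.035, 0], "spin": 1, "gripper": 0.8}, {"offset": [-0.002, 0.035, 0], "spin": 1, "gripper": 0.8}, {"offset": [-0.002, 0.035, 0], "spin": 1, "gripper": 0.8}])

```text
time: 3.48
eef_pos: [566.3, -159.0, 209.5]
eef_rot: [-3.141, -0.0, 1.442]
contact_force: [1.0, -0.4, -6.6]
grip_width: 34.9
grasp_force: 61.7
```

Call:
play_rows(motion=[{"offset": [-0.002, 0.035, 0], "spin": 1, "gripper": 0.8}, {"offset": [-0.002, 0.035, 0], "spin": 1, "gripper": 0.8}, {"offset": [-0.002, 0.03, 0], "spin": 1, "gripper": 0.8}, {"offset": [-0.002, 0.02, 0], "spin": 0.9, "gripper": 0.8}, {"offset": [0, 0, 0], "spin": 0, "gripper": 0.8}])

```text
time: 3.9
eef_pos: [558.0, -36.7, 209.1]
eef_rot: [-3.14, -0.002, 1.513]
contact_force: [1.6, -0.0, -5.7]
grip_width: 34.9
grasp_force: 61.6
```

```bash
cat > wv.py <<'E'
from h import *
import sys,pickle
s=r.state();c=cam('wrist');pickle.dump((s,c),open(sys.argv[1]+'.pkl','wb'))
print(s['eef_pos'],s['eef_rot'],s['contact_force'],s['grip_width'],s['time'])
q=cv2.resize(c['color'],(800,600),interpolation=cv2.INTER_CUBIC)
j=143
for R in (rect(-62,62,-62,62,60),rect(-62,62,-62,62,8),rect(-74,74,j-94,j+74,71),rect(-17,17,j+28,j+48,106)):
    cv2.polylines(q,[(wproj(c,s,T(R,TE))/.7).astype(np.int32)],True,(255,0,255),1)
cv2.imwrite(f'pics/{sys.argv[1]}.png',q)
E
python3 wv.py w2
```

```text
[557.97795782 -36.71238309 209.14145925] [-3.14010347e+00 -1.66946362e-03  1.51324406e+00] [ 1.55150252 -0.0116625  -5.68351284] 34.88098231333562 3.9
```

View pics/w2.png

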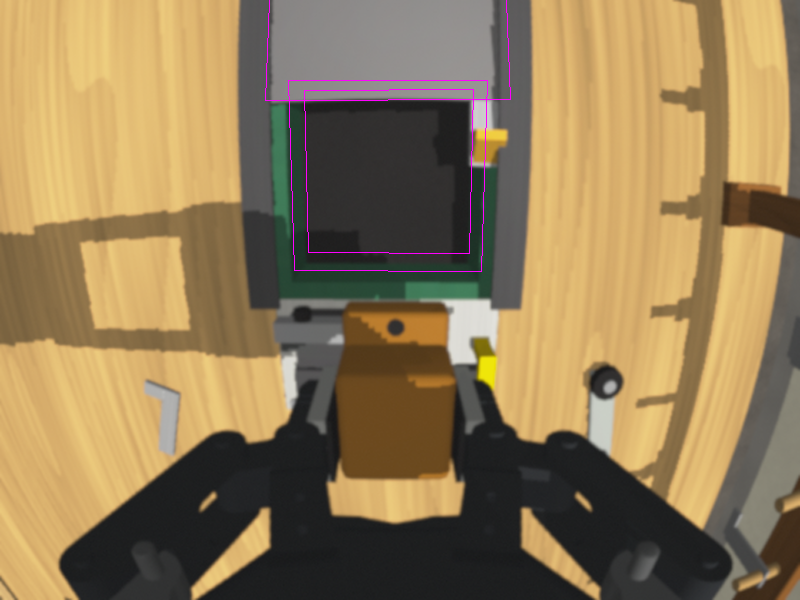

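The wrist view shows the chamber floor at (306–470, 100–262), about 6 mm further to -y than my fit, so the chamber centre is near (556,20) and the joint near 0.149. The block hangs straight in the gripper. Moving over the chamber and going down.

Call:
play_rows(motion=[{"offset": [-0.002, 0.025, 0], "spin": 0, "gripper": 0.8}, {"offset": [-0.002, 0.025, 0], "spin": 0, "gripper": 0.8}, {"offset": [0, 0.002, -0.02], "spin": 0, "gripper": 0.8}, {"offset": [0, 0, -0.035], "spin": 0, "gripper": 0.8}, {"offset": [0, 0, -0.035], "spin": 0, "gripper": 0.8}])

```text
time: 4.37
eef_pos: [556.4, 11.2, 119.5]
eef_rot: [3.138, 0.0, 1.51]
contact_force: [0.3, 0.4, -6.6]
grip_width: 35.0
grasp_force: 61.7
```

Call:
play_rows(motion=[{"offset": [0, 0, -0.015], "spin": 0, "gripper": 0.8}, {"offset": [0, 0, 0], "spin": 0, "gripper": 0.8}, {"offset": [0, 0, 0], "spin": 0, "gripper": 0.8}])

```text
time: 4.62
eef_pos: [554.8, 10.8, 103.7]
eef_rot: [-3.14, 0.0, 1.509]
contact_force: [0.3, 0.6, -4.9]
grip_width: 35.0
grasp_force: 61.9
```

Call:
play_rows(motion=[{"offset": [-0.001, 0.005, -0.02], "spin": 0, "gripper": 0.8}, {"offset": [0, 0, -0.02], "spin": 0, "gripper": 0.8}, {"offset": [0, 0, -0.02], "spin": 0, "gripper": 0.8}, {"offset": [0, 0, -0.01], "spin": 0, "gripper": 0.8}, {"offset": [0, 0, 0], "spin": 0, "gripper": 0.8}])

```text
time: 5.03
eef_pos: [554.1, 16.1, 33.7]
eef_rot: [-3.14, 0.0, 1.509]
contact_force: [-0.9, -0.6, -5.8]
grip_width: 35.2
grasp_force: 61.9
```

Call:
play_rows(motion=[{"offset": [0, 0, -0.004], "spin": 0, "gripper": 0.8}, {"offset": [0, 0, -0.003], "spin": 0, "gripper": 0.8}, {"offset": [0, 0, -0.002], "spin": 0, "gripper": 0.8}, {"offset": [0, 0, 0], "spin": 0, "gripper": 0.8}])

```text
time: 5.37
eef_pos: [554.6, 16.4, 25.6]
eef_rot: [3.141, -0.0, 1.51]
contact_force: [-0.8, 0.2, -5.9]
grip_width: 35.0
grasp_force: 62.1
```

Call:
play_rows(motion=[{"offset": [0, 0, -0.001], "spin": 0, "gripper": 0.8}, {"offset": [0, 0, -0.001], "spin": 0, "gripper": 0.8}, {"offset": [0, 0, -0.001], "spin": 0, "gripper": 0.8}, {"offset": [0, 0, 0], "spin": 0, "gripper": 0.8}, {"offset": [0, 0, 0], "spin": 0, "gripper": 0.8}])

```text
time: 5.78
eef_pos: [554.5, 16.5, 22.5]
eef_rot: [3.141, -0.0, 1.51]
contact_force: [-1.8, -0.2, 2.2]
grip_width: 34.9
grasp_force: 63.0
```

Touching the floor, since the weight is off the wrist. Releasing.

Call:
play_rows(motion=[{"offset": [0, 0, 0], "spin": 0, "gripper": 0.45}, {"offset": [0, 0, 0], "spin": 0, "gripper": 0.35}, {"offset": [0, 0, 0], "spin": 0, "gripper": 0.35}, {"offset": [0, 0, 0], "spin": 0, "gripper": 0.35}, {"offset": [0, 0, 0], "spin": 0, "gripper": 0.35}])

```text
time: 6.2
eef_pos: [554.4, 16.5, 22.2]
eef_rot: [3.141, -0.0, 1.51]
contact_force: [-1.3, -0.1, 0.3]
grip_width: 55.3
grasp_force: 0.0
```

Call:
play_rows(motion=[{"offset": [0, 0, 0.01], "spin": 0, "gripper": 0.35}, {"offset": [0, 0, 0.03], "spin": 0, "gripper": 0.35}, {"offset": [0, 0, 0.04], "spin": 0, "gripper": 0.35}, {"offset": [0, 0, 0.04], "spin": 0, "gripper": 0.35}, {"offset": [0, 0, 0.04], "spin": 0, "gripper": 0.35}])

```text
time: 6.62
eef_pos: [553.7, 16.5, 184.4]
eef_rot: [-3.141, 0.0, 1.51]
contact_force: [1.3, 0.2, -0.2]
grip_width: 55.8
grasp_force: 0.0
```

Call:
play_rows(motion=[{"offset": [0.003, 0.035, 0.02], "spin": 0, "gripper": 1}, {"offset": [0.003, 0.035, 0], "spin": 0, "gripper": 1}, {"offset": [0.003, 0.035, 0], "spin": 0, "gripper": 1}, {"offset": [0, 0, 0], "spin": 0, "gripper": 1}, {"offset": [0, 0, 0], "spin": 0, "gripper": 1}])

```text
time: 7.03
eef_pos: [563.2, 123.1, 202.9]
eef_rot: [3.141, -0.0, 1.513]
contact_force: [0.3, -0.5, -0.7]
grip_width: 0.1
grasp_force: 0.0
```

```bash
sed -i 's/^TE=.*/TE=[556.5,20.3,-0.0604]/' h.py; sed -i 's/j=143/j=149/' wv.py; python3 wv.py w3
```

```text
[563.17017175 123.05699133 202.90811401] [ 3.14079444e+00 -2.32207512e-04  1.51252553e+00] [ 0.28828023 -0.53449386 -0.74316193] 0.05332689310381796 7.0333
```

View pics/w3.png

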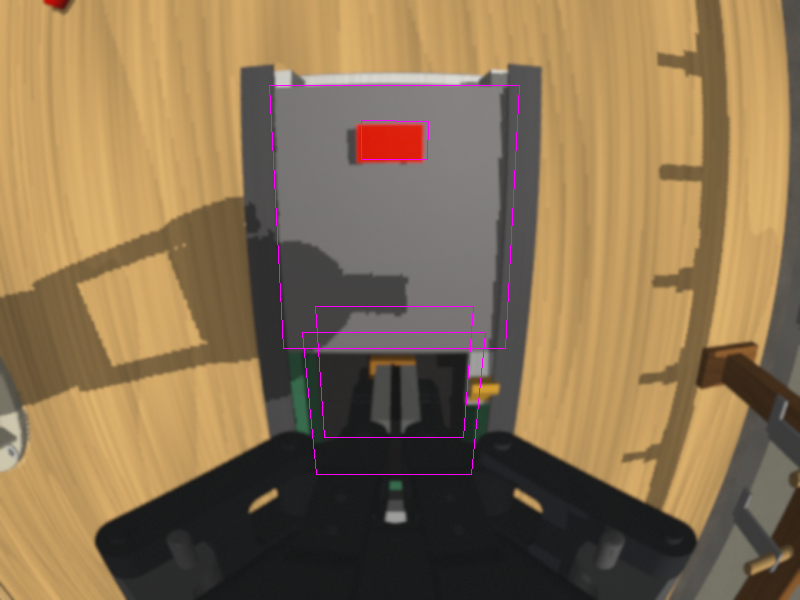

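The wrist view shows the bearing upright in the chamber, with its foot at about (392,367). The red post's top is at (357–424, 124–161), so the post is near (566,205.5). I'll go behind it with shut fingers.

Call:
play_rows(motion=[{"offset": [0.001, 0.035, 0], "spin": 0, "gripper": 1}, {"offset": [0.001, 0.037, 0], "spin": 0, "gripper": 1}, {"offset": [0.001, 0.037, 0], "spin": 0, "gripper": 1}, {"offset": [0.001, 0.025, 0], "spin": 0, "gripper": 1}, {"offset": [0, 0, 0], "spin": 0, "gripper": 1}])

```text
time: 7.5
eef_pos: [567.5, 258.4, 202.2]
eef_rot: [3.141, -0.001, 1.511]
contact_force: [-0.5, 0.5, -0.3]
grip_width: -0.2
grasp_force: 0.0
```

Call:
play_rows(motion=[{"offset": [0, 0, -0.035], "spin": 0, "gripper": 1}, {"offset": [0, 0, -0.035], "spin": 0, "gripper": 1}, {"offset": [0, 0, -0.03], "spin": 0, "gripper": 1}, {"offset": [0, 0, -0.01], "spin": 0, "gripper": 1}, {"offset": [0, 0, 0], "spin": 0, "gripper": 1}])

```text
time: 7.92
eef_pos: [565.5, 253.2, 89.5]
eef_rot: [-3.137, 0.003, 1.509]
contact_force: [-1.2, 0.1, -0.3]
grip_width: -0.4
grasp_force: 0.0
```

Call:
play_rows(motion=[{"offset": [0.003, -0.004, -0.006], "spin": 0, "gripper": 1}, {"offset": [0, -0.004, 0], "spin": 0, "gripper": 1}, {"offset": [0, -0.004, 0], "spin": 0, "gripper": 1}, {"offset": [0, 0, 0], "spin": 0, "gripper": 1}])

```text
time: 8.25
eef_pos: [571.1, 242.7, 87.5]
eef_rot: [3.14, -0.001, 1.509]
contact_force: [-0.3, -0.7, -0.4]
grip_width: -0.1
grasp_force: 0.0
```

Call:
play_rows(motion=[{"offset": [0, -0.002, 0], "spin": 0, "gripper": 1}, {"offset": [0, -0.002, 0], "spin": 0, "gripper": 1}, {"offset": [0, -0.002, 0], "spin": 0, "gripper": 1}, {"offset": [0, -0.002, 0], "spin": 0, "gripper": 1}, {"offset": [0, -0.002, 0], "spin": 0, "gripper": 1}])

```text
time: 8.67
eef_pos: [570.2, 233.4, 86.2]
eef_rot: [3.141, -0.0, 1.51]
contact_force: [0.3, -0.4, -0.0]
grip_width: 0.1
grasp_force: 0.0
```

Call:
play_rows(motion=[{"offset": [-0.001, -0.001, -0.001], "spin": 0, "gripper": 1}, {"offset": [-0.001, -0.001, -0.001], "spin": 0, "gripper": 1}, {"offset": [0, -0.001, -0.001], "spin": 0, "gripper": 1}, {"offset": [0, -0.001, 0], "spin": 0, "gripper": 1}, {"offset": [0, -0.001, 0], "spin": 0, "gripper": 1}])

```text
time: 9.08
eef_pos: [568.1, 228.4, 82.9]
eef_rot: [-3.141, 0.0, 1.51]
contact_force: [0.2, -0.5, -0.6]
grip_width: -0.1
grasp_force: 0.0
```

Call:
play_rows(motion=[{"offset": [0, -0.001, 0], "spin": 0, "gripper": 1}, {"offset": [0, -0.001, 0], "spin": 0, "gripper": 1}, {"offset": [0, -0.001, 0], "spin": 0, "gripper": 1}, {"offset": [0, -0.001, 0], "spin": 0, "gripper": 1}, {"offset": [0, -0.001, 0], "spin": 0, "gripper": 1}])

```text
time: 9.5
eef_pos: [568.1, 223.6, 83.0]
eef_rot: [-3.141, -0.0, 1.51]
contact_force: [-1.4, 3.2, -0.7]
grip_width: -0.2
grasp_force: 1.3
```

Call:
play_rows(motion=[{"offset": [0, -0.001, 0], "spin": 0, "gripper": 1}, {"offset": [0, -0.001, 0], "spin": 0, "gripper": 1}, {"offset": [0, -0.001, 0], "spin": 0, "gripper": 1}, {"offset": [0, -0.001, 0], "spin": 0, "gripper": 1}, {"offset": [0, -0.001, 0], "spin": 0, "gripper": 1}])

```text
time: 9.92
eef_pos: [568.2, 218.4, 83.1]
eef_rot: [-3.142, 0.0, 1.51]
contact_force: [-1.9, 2.7, 0.5]
grip_width: -0.0
grasp_force: 1.3
```

Call:
play_rows(motion=[{"offset": [-0.0001, -0.0015, 0], "spin": 0, "gripper": 1}, {"offset": [-0.0001, -0.002, 0], "spin": 0, "gripper": 1}, {"offset": [-0.0001, -0.002, 0], "spin": 0, "gripper": 1}, {"offset": [-0.0001, -0.002, 0], "spin": 0, "gripper": 1}, {"offset": [-0.0001, -0.002, 0], "spin": 0, "gripper": 1}])

```text
time: 10.33
eef_pos: [567.7, 208.7, 83.1]
eef_rot: [-3.141, 0.0, 1.51]
contact_force: [-1.8, 2.0, -0.4]
grip_width: 0.0
grasp_force: 1.3
```

Call:
play_rows(motion=[{"offset": [-0.0001, -0.002, 0], "spin": 0, "gripper": 1}, {"offset": [-0.0001, -0.002, 0], "spin": 0, "gripper": 1}, {"offset": [-0.0001, -0.002, 0], "spin": 0, "gripper": 1}, {"offset": [-0.0001, -0.002, 0], "spin": 0, "gripper": 1}, {"offset": [-0.0001, -0.002, 0], "spin": 0, "gripper": 1}])

```text
time: 10.75
eef_pos: [567.2, 198.8, 83.1]
eef_rot: [-3.142, -0.0, 1.51]
contact_force: [-1.6, 2.8, -1.1]
grip_width: 0.3
grasp_force: 1.3
```

Call:
play_rows(motion=[{"offset": [-0.0001, -0.002, 0], "spin": 0, "gripper": 1}, {"offset": [-0.0001, -0.002, 0], "spin": 0, "gripper": 1}, {"offset": [-0.0001, -0.002, 0], "spin": 0, "gripper": 1}, {"offset": [-0.0001, -0.002, 0], "spin": 0, "gripper": 1}, {"offset": [-0.0001, -0.002, 0], "spin": 0, "gripper": 1}])

```text
time: 11.17
eef_pos: [566.7, 188.8, 83.1]
eef_rot: [-3.142, 0.0, 1.51]
contact_force: [-1.0, 2.8, -0.3]
grip_width: -0.0
grasp_force: 1.3
```

Force steady at 3 N. I'll continue to y ≈ 134.

Call:
play_rows(motion=[{"offset": [-0.0001, -0.0022, 0], "spin": 0, "gripper": 1}, {"offset": [-0.0001, -0.0022, 0], "spin": 0, "gripper": 1}, {"offset": [-0.0001, -0.0022, 0], "spin": 0, "gripper": 1}, {"offset": [-0.0001, -0.0022, 0], "spin": 0, "gripper": 1}, {"offset": [-0.0001, -0.0022, 0], "spin": 0, "gripper": 1}])

```text
time: 11.58
eef_pos: [566.2, 177.7, 83.1]
eef_rot: [-3.142, 0.0, 1.51]
contact_force: [-1.6, 2.5, -0.1]
grip_width: -0.1
grasp_force: 1.3
```

Call:
play_rows(motion=[{"offset": [-0.0001, -0.0022, 0], "spin": 0, "gripper": 1}, {"offset": [-0.0001, -0.0022, 0], "spin": 0, "gripper": 1}, {"offset": [-0.0001, -0.0022, 0], "spin": 0, "gripper": 1}, {"offset": [-0.0001, -0.0022, 0], "spin": 0, "gripper": 1}, {"offset": [-0.0001, -0.0022, 0], "spin": 0, "gripper": 1}])

```text
time: 12.0
eef_pos: [565.8, 166.8, 83.1]
eef_rot: [3.142, -0.0, 1.51]
contact_force: [-2.8, 2.6, -0.9]
grip_width: 0.3
grasp_force: 1.3
```

Call:
play_rows(motion=[{"offset": [-0.0001, -0.0022, 0], "spin": 0, "gripper": 1}, {"offset": [-0.0001, -0.0022, 0], "spin": 0, "gripper": 1}, {"offset": [-0.0001, -0.0022, 0], "spin": 0, "gripper": 1}, {"offset": [-0.0001, -0.0022, 0], "spin": 0, "gripper": 1}, {"offset": [-0.0001, -0.0022, 0], "spin": 0, "gripper": 1}])

```text
time: 12.42
eef_pos: [565.2, 155.8, 83.1]
eef_rot: [-3.142, -0.0, 1.51]
contact_force: [-2.8, 2.7, -0.6]
grip_width: -0.0
grasp_force: 1.3
```

Call:
play_rows(motion=[{"offset": [-0.0001, -0.0022, 0], "spin": 0, "gripper": 1}, {"offset": [-0.0001, -0.0022, 0], "spin": 0, "gripper": 1}, {"offset": [-0.0001, -0.0022, 0], "spin": 0, "gripper": 1}, {"offset": [-0.0001, -0.0022, 0], "spin": 0, "gripper": 1}, {"offset": [-0.0001, -0.0022, 0], "spin": 0, "gripper": 1}])

```text
time: 12.83
eef_pos: [564.7, 144.8, 83.1]
eef_rot: [-3.142, 0.0, 1.51]
contact_force: [-1.9, 2.7, -0.2]
grip_width: -0.1
grasp_force: 1.3
```

Call:
play_rows(motion=[{"offset": [-0.0001, -0.0022, 0], "spin": 0, "gripper": 1}, {"offset": [-0.0001, -0.0022, 0], "spin": 0, "gripper": 1}, {"offset": [-0.0001, -0.0022, 0], "spin": 0, "gripper": 1}, {"offset": [-0.0001, -0.002, 0], "spin": 0, "gripper": 1}, {"offset": [-0.0001, -0.0015, 0], "spin": 0, "gripper": 1}])

```text
time: 13.25
eef_pos: [564.2, 134.6, 83.1]
eef_rot: [-3.142, 0.0, 1.51]
contact_force: [-2.0, 2.6, -0.9]
grip_width: 0.2
grasp_force: 1.3
```

Call:
play_rows(motion=[{"offset": [-0.0001, -0.001, 0], "spin": 0, "gripper": 1}, {"offset": [-0.0001, -0.001, 0], "spin": 0, "gripper": 1}, {"offset": [-0.0001, -0.001, 0], "spin": 0, "gripper": 1}, {"offset": [-0.0001, -0.001, 0], "spin": 0, "gripper": 1}, {"offset": [-0.0001, -0.001, 0], "spin": 0, "gripper": 1}])

```text
time: 13.67
eef_pos: [563.9, 129.8, 83.0]
eef_rot: [3.141, -0.0, 1.51]
contact_force: [0.0, 2.0, -2.1]
grip_width: -0.3
grasp_force: 1.3
```

Call:
play_rows(motion=[{"offset": [-0.0001, -0.001, 0], "spin": 0, "gripper": 1}, {"offset": [-0.0001, -0.001, 0], "spin": 0, "gripper": 1}, {"offset": [-0.0001, -0.001, 0], "spin": 0, "gripper": 1}, {"offset": [-0.0001, -0.001, 0], "spin": 0, "gripper": 1}, {"offset": [-0.0001, -0.001, 0], "spin": 0, "gripper": 1}])

```text
time: 14.08
eef_pos: [563.5, 124.9, 83.2]
eef_rot: [3.141, -0.0, 1.51]
contact_force: [1.7, 3.0, -0.6]
grip_width: 0.1
grasp_force: 1.3
```

Call:
play_rows(motion=[{"offset": [-0.0001, -0.001, 0], "spin": 0, "gripper": 1}, {"offset": [-0.0001, -0.001, 0], "spin": 0, "gripper": 1}, {"offset": [-0.0001, -0.001, 0], "spin": 0, "gripper": 1}, {"offset": [-0.0001, -0.001, 0], "spin": 0, "gripper": 1}, {"offset": [-0.0001, -0.001, 0], "spin": 0, "gripper": 1}])

```text
time: 14.5
eef_pos: [563.1, 119.8, 83.2]
eef_rot: [3.141, -0.0, 1.51]
contact_force: [2.1, 2.1, -0.8]
grip_width: 0.3
grasp_force: 1.3
```

Call:
play_rows(motion=[{"offset": [-0.0001, -0.001, 0], "spin": 0, "gripper": 1}, {"offset": [-0.0001, -0.001, 0], "spin": 0, "gripper": 1}, {"offset": [-0.0001, -0.001, 0], "spin": 0, "gripper": 1}, {"offset": [-0.0001, -0.001, 0], "spin": 0, "gripper": 1}, {"offset": [-0.0001, -0.001, 0], "spin": 0, "gripper": 1}])

```text
time: 14.92
eef_pos: [562.3, 114.8, 83.2]
eef_rot: [3.141, -0.0, 1.51]
contact_force: [1.7, 2.7, 1.2]
grip_width: -0.1
grasp_force: 1.3
```

Call:
play_rows(motion=[{"offset": [-0.0001, -0.001, 0], "spin": 0, "gripper": 1}, {"offset": [-0.0001, -0.001, 0], "spin": 0, "gripper": 1}, {"offset": [0, -0.001, 0], "spin": 0, "gripper": 1}, {"offset": [0, -0.001, 0], "spin": 0, "gripper": 1}, {"offset": [0, -0.001, 0], "spin": 0, "gripper": 1}])

```text
time: 15.33
eef_pos: [561.9, 110.3, 83.1]
eef_rot: [-3.141, -0.001, 1.509]
contact_force: [1.0, 6.4, 1.5]
grip_width: 0.1
grasp_force: 3.2
```

Call:
play_rows(motion=[{"offset": [-0.0001, -0.0008, 0], "spin": 0, "gripper": 1}, {"offset": [-0.0001, -0.0008, 0], "spin": 0, "gripper": 1}, {"offset": [0, -0.0008, 0], "spin": 0, "gripper": 1}, {"offset": [0, -0.0008, 0], "spin": 0, "gripper": 1}, {"offset": [0, -0.0008, 0], "spin": 0, "gripper": 1}])

```text
time: 15.75
eef_pos: [561.7, 106.4, 83.1]
eef_rot: [-3.141, -0.001, 1.509]
contact_force: [-0.3, 6.8, 1.5]
grip_width: -0.1
grasp_force: 3.2
```

Call:
play_rows(motion=[{"offset": [-0.0001, -0.0008, 0], "spin": 0, "gripper": 1}, {"offset": [-0.0001, -0.0008, 0], "spin": 0, "gripper": 1}, {"offset": [0, -0.0008, 0], "spin": 0, "gripper": 1}, {"offset": [0, -0.0008, 0], "spin": 0, "gripper": 1}, {"offset": [0, -0.0008, 0], "spin": 0, "gripper": 1}])

```text
time: 16.17
eef_pos: [561.4, 102.5, 83.1]
eef_rot: [-3.141, -0.001, 1.509]
contact_force: [0.4, 6.8, 2.4]
grip_width: -0.1
grasp_force: 3.2
```

The hook ramp engaged at y ≈ 112, so I expect the stop near y = 86–90. Slowing down.

Call:
play_rows(motion=[{"offset": [0, -0.0006, 0], "spin": 0, "gripper": 1}, {"offset": [0, -0.0006, 0], "spin": 0, "gripper": 1}, {"offset": [0, -0.0006, 0], "spin": 0, "gripper": 1}, {"offset": [0, -0.0006, 0], "spin": 0, "gripper": 1}, {"offset": [0, -0.0006, 0], "spin": 0, "gripper": 1}])

```text
time: 16.58
eef_pos: [561.3, 99.2, 83.1]
eef_rot: [-3.141, -0.0, 1.51]
contact_force: [-0.2, 3.9, 1.7]
grip_width: -0.1
grasp_force: 2.2
```

Call:
play_rows(motion=[{"offset": [0, -0.0005, 0], "spin": 0, "gripper": 1}, {"offset": [0, -0.0005, 0], "spin": 0, "gripper": 1}, {"offset": [0, -0.0005, 0], "spin": 0, "gripper": 1}, {"offset": [0, -0.0005, 0], "spin": 0, "gripper": 1}, {"offset": [0, -0.0005, 0], "spin": 0, "gripper": 1}])

```text
time: 17.0
eef_pos: [561.2, 96.3, 82.9]
eef_rot: [-3.141, 0.0, 1.51]
contact_force: [-1.5, 3.4, 2.5]
grip_width: 0.1
grasp_force: 1.8
```

Call:
play_rows(motion=[{"offset": [0, -0.0005, 0], "spin": 0, "gripper": 1}, {"offset": [0, -0.0005, 0], "spin": 0, "gripper": 1}, {"offset": [0, -0.0005, 0], "spin": 0, "gripper": 1}, {"offset": [0, -0.0005, 0], "spin": 0, "gripper": 1}, {"offset": [0, -0.0005, 0], "spin": 0, "gripper": 1}])

```text
time: 17.42
eef_pos: [561.2, 93.9, 82.9]
eef_rot: [-3.141, -0.0, 1.51]
contact_force: [-2.0, 5.4, 0.4]
grip_width: -0.1
grasp_force: 2.4
```

Call:
play_rows(motion=[{"offset": [0, -0.0004, 0], "spin": 0, "gripper": 1}, {"offset": [0, -0.0004, 0], "spin": 0, "gripper": 1}, {"offset": [0, -0.0004, 0], "spin": 0, "gripper": 1}, {"offset": [0, -0.0004, 0], "spin": 0, "gripper": 1}, {"offset": [0, -0.0004, 0], "spin": 0, "gripper": 1}])

```text
time: 17.83
eef_pos: [561.1, 92.1, 82.8]
eef_rot: [-3.14, -0.0, 1.509]
contact_force: [-3.5, 5.8, 1.6]
grip_width: 0.1
grasp_force: 2.9
```

Call:
play_rows(motion=[{"offset": [0, -0.0004, 0], "spin": 0, "gripper": 1}, {"offset": [0, -0.0004, 0], "spin": 0, "gripper": 1}, {"offset": [0, -0.0003, 0], "spin": 0, "gripper": 1}, {"offset": [0, -0.0003, 0], "spin": 0, "gripper": 1}, {"offset": [0, -0.0003, 0], "spin": 0, "gripper": 1}])

```text
time: 18.25
eef_pos: [561.0, 90.5, 82.8]
eef_rot: [-3.14, -0.0, 1.509]
contact_force: [-3.0, 6.2, 1.1]
grip_width: -0.2
grasp_force: 3.0
```

Call:
play_rows(motion=[{"offset": [0, -0.0003, 0], "spin": 0, "gripper": 1}, {"offset": [0, -0.0003, 0], "spin": 0, "gripper": 1}, {"offset": [0, -0.0003, 0], "spin": 0, "gripper": 1}, {"offset": [0, -0.0003, 0], "spin": 0, "gripper": 1}, {"offset": [0, -0.0003, 0], "spin": 0, "gripper": 1}])

```text
time: 18.67
eef_pos: [560.9, 89.0, 82.9]
eef_rot: [-3.14, -0.0, 1.51]
contact_force: [-3.9, 6.0, 0.8]
grip_width: 0.1
grasp_force: 2.9
```

Call:
play_rows(motion=[{"offset": [0, -0.0003, 0], "spin": 0, "gripper": 1}, {"offset": [0, -0.0002, 0], "spin": 0, "gripper": 1}, {"offset": [0, -0.0002, 0], "spin": 0, "gripper": 1}, {"offset": [0, -0.0002, 0], "spin": 0, "gripper": 1}, {"offset": [0, -0.0002, 0], "spin": 0, "gripper": 1}])

```text
time: 19.08
eef_pos: [560.9, 88.1, 82.8]
eef_rot: [-3.14, -0.001, 1.509]
contact_force: [-3.5, 7.8, 2.1]
grip_width: 0.1
grasp_force: 3.6
```

Call:
play_rows(motion=[{"offset": [0, -0.0002, 0], "spin": 0, "gripper": 1}, {"offset": [0, -0.0002, 0], "spin": 0, "gripper": 1}, {"offset": [0, -0.0002, 0], "spin": 0, "gripper": 1}, {"offset": [0, -0.0002, 0], "spin": 0, "gripper": 1}, {"offset": [0, -0.0002, 0], "spin": 0, "gripper": 1}])

```text
time: 19.5
eef_pos: [560.9, 87.2, 82.8]
eef_rot: [-3.14, -0.001, 1.509]
contact_force: [-4.1, 7.8, 1.3]
grip_width: -0.3
grasp_force: 3.9
```

Call:
play_rows(motion=[{"offset": [0, -0.0002, 0], "spin": 0, "gripper": 1}, {"offset": [0, -0.0002, 0], "spin": 0, "gripper": 1}, {"offset": [0, -0.0002, 0], "spin": 0, "gripper": 1}, {"offset": [0, -0.0002, 0], "spin": 0, "gripper": 1}, {"offset": [0, -0.0001, 0], "spin": 0, "gripper": 1}])

```text
time: 19.92
eef_pos: [560.8, 86.5, 82.9]
eef_rot: [-3.14, -0.001, 1.509]
contact_force: [-3.8, 9.5, 1.7]
grip_width: -0.1
grasp_force: 4.9
```

Call:
play_rows(motion=[{"offset": [0, -0.0002, 0], "spin": 0, "gripper": 1}, {"offset": [0, -0.0002, 0], "spin": 0, "gripper": 1}, {"offset": [0, -0.0002, 0], "spin": 0, "gripper": 1}, {"offset": [0, -0.0001, 0], "spin": 0, "gripper": 1}, {"offset": [0, 0, 0], "spin": 0, "gripper": 1}])

```text
time: 20.33
eef_pos: [560.9, 86.5, 82.9]
eef_rot: [-3.14, -0.002, 1.509]
contact_force: [-3.9, 12.6, 1.5]
grip_width: 0.2
grasp_force: 6.6
```

The TCP has stopped moving while the force climbs, so this is the hard stop. A tiny bit more, then look at the hook.

Call:
play_rows(motion=[{"offset": [0, -0.0002, 0], "spin": 0, "gripper": 1}, {"offset": [0, -0.0001, 0], "spin": 0, "gripper": 1}, {"offset": [0, 0, 0], "spin": 0, "gripper": 1}])

```text
time: 20.58
eef_pos: [560.9, 86.5, 82.9]
eef_rot: [-3.14, -0.003, 1.509]
contact_force: [-4.7, 15.1, 0.3]
grip_width: 0.2
grasp_force: 7.5
```

Run:
```python
from h import *
a=cam('scene')['color'];b=cam('side')['color']
k=lambda c,x,y:cv2.resize(c[y:y+100,x:x+80],(400,500),interpolation=cv2.INTER_CUBIC)
cv2.imwrite('pics/hk.png',np.hstack([k(a,225,200),k(b,285,190)]))
print(r.state()['contact_force'])
```

```text
[-4.66292495 15.12534323  1.43221827]
```

View pics/hk.png

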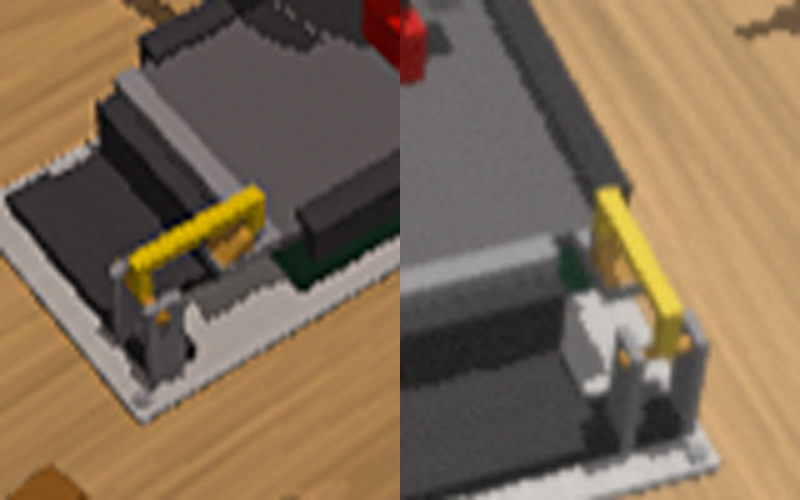

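The crops show the hatch against the strike. The yellow hook is level, with its tip down behind the brass keeper, at (255,200) on the left and (610,205) on the right. I'll back off slowly, then check that it holds.

Call:
play_rows(motion=[{"offset": [0, 0.001, 0], "spin": 0, "gripper": 1}, {"offset": [0, 0.001, 0], "spin": 0, "gripper": 1}, {"offset": [0, 0.001, 0], "spin": 0, "gripper": 1}, {"offset": [0, 0.001, 0], "spin": 0, "gripper": 1}, {"offset": [0, 0.001, 0], "spin": 0, "gripper": 1}])

```text
time: 21.1
eef_pos: [562.0, 89.3, 83.1]
eef_rot: [3.141, 0.001, 1.51]
contact_force: [0.6, -0.3, 0.2]
grip_width: 0.2
grasp_force: 0.0
```

Call:
play_rows(motion=[{"offset": [0, 0.004, 0], "spin": 0, "gripper": 1}, {"offset": [0, 0.01, 0], "spin": 0, "gripper": 1}, {"offset": [0, 0.015, 0], "spin": 0, "gripper": 1}, {"offset": [0, 0.01, 0.01], "spin": 0, "gripper": 1}, {"offset": [0, 0, 0.03], "spin": 0, "gripper": 1}])

```text
time: 21.52
eef_pos: [559.2, 130.2, 120.6]
eef_rot: [-3.136, 0.001, 1.511]
contact_force: [-0.2, 0.5, -0.3]
grip_width: 0.3
grasp_force: 0.0
```

Call:
play_rows(motion=[{"offset": [0, 0, 0.035], "spin": 0, "gripper": 1}, {"offset": [0, 0, 0.035], "spin": 0, "gripper": 1}, {"offset": [0, 0, 0.02], "spin": 0, "gripper": 1}, {"offset": [0, 0, 0], "spin": 0, "gripper": 1}, {"offset": [0, 0, 0], "spin": 0, "gripper": 1}])

```text
time: 21.93
eef_pos: [562.5, 129.4, 215.1]
eef_rot: [3.138, -0.001, 1.51]
contact_force: [0.0, 0.7, -0.2]
grip_width: -0.2
grasp_force: 0.0
```

Run:
```python
from h import *
A=cam('scene');B=cam('side')
k=lambda c,x,y:cv2.resize(c['color'][y:y+100,x:x+80],(400,500),interpolation=cv2.INTER_CUBIC)
cv2.imwrite('pics/hk2.png',np.hstack([k(A,225,200),k(B,285,190)]))
print(r.state()['contact_force'])
for n,c in(('scene',A),('side',B)):
    q=c['color'].astype(int);m=((q[...,2]>150)&(q[...,1]<60)&(q[...,0]<60)).astype(np.uint8)
    y,x=np.nonzero(m[140:300,200:400]); print(n,x.mean()+200,y.mean()+140,len(x))
    for j in(0,5,7,10,15,20,25): print(j,proj(c,T([0,j+38,98],TE)).round(1))
```

```text
[ 0.19713177 -0.15175113  0.27089553]
scene 304.03508771929825 200.57894736842104 57
0 [[301.5 204.2]]
5 [[302.9 203.4]]
7 [[303.4 203.1]]
10 [[304.3 202.6]]
15 [[305.7 201.9]]
20 [[307.  201.1]]
25 [[308.4 200.3]]
side 281.94642857142856 194.64285714285714 56
0 [[283.9 199.1]]
5 [[283.2 197.8]]
7 [[283.  197.3]]
10 [[282.6 196.5]]
15 [[282.  195.2]]
20 [[281.3 193.9]]
25 [[280.7 192.7]]
```

View pics/hk2.png

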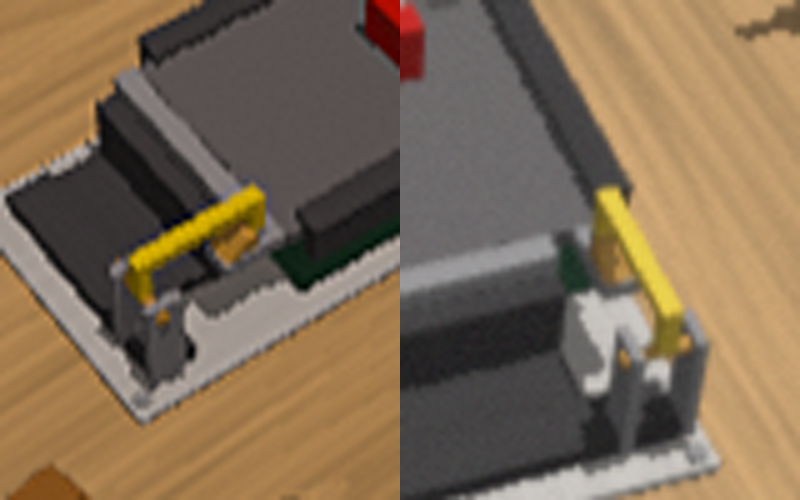

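The keeper now rests back against the hook tip. The hook is level, the hatch has sprung back only about 2 mm, and the arm is clear. Handing in.

```bash
python3 -c "
from rig import r
print(r.sign_off())"
```

```text
the job is handed in; nothing more can be done
None
```

I handed the job in after about 22 s of robot time; no verdict came back. The bearing block is standing in the chamber (last seen before the hatch closed over it), and the hatch looks latched in the final pictures, pushed with about 16 N at most.

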